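Snap the battery cover onto the sloping bench console

ROBOT

A 7-joint arm with a two-finger parallel gripper is mounted at the origin on a cart in front of the work surface, level with it; the furniture and walls round the work are solid. World frame = base frame: x ahead of the robot, y to its left, z up, the work surface at z = 0. Lengths are in m, angles in rad, forces in N, time in s.
With the tool pointing down it reaches from about 0.4 to 0.75 m from the base axis. Payload 19.5 kg.
Tool frame: the origin (TCP) lies between the finger pads; the fingertips stand 11 mm ahead of it and the grasp point (between the pads) lies 8 mm behind it (manip.tip_reach is the distance from the TCP to the fingertips, in m); z points along the fingers, y is the direction in which the jaws open and shut (so a half turn about z gives the same grasp; the last joint's range is limited). The gripper opens to 85 mm and grips with 20 to 120 N. Pads are 22 mm wide; open, the fingers measure 114 mm over their backs; the gripper's body (76 mm by 85 mm) begins 54 mm behind the grasp point. The pads swing forward as they close: fully open they stand 13 mm farther back than shut.
Start: joints at [1.18, 0.707, -0.028, 1.485, 0.022, 0.951, -0.075], TCP at [0.197, -0.54, 0.242] pointing down, gripper open.
Joint ranges: [-2.71, 2.71], [-0.32, 2.16], [-1.57, 1.52], [0, 2.45], [-1.46, 4.6], [0, 2.02], [-2.83, 2.83]. Speed limits (rad/s): [1.89, 1.89, 2.57, 2.57, 3.01, 3.01, 3.01].

INTERFACE

Orientations are given as a unit quaternion [x, y, z, w].
In Python, from rig import manip, imaging, workorder gives the robot as it stands.
- The arm moves only by the shell command python3 -m creep 'ROWS' [FORCE]. ROWS is JSON, a list of rows, each an object with "xyz": the shift along the tool's x, y, z scaled (see below), a list of three; "delta_rot": the turn, a rotation vector about the tool's x, y, z scaled (see below), a list of three; "claw": the closure, from -1 (fully open) to 1 (shut). A call has 1 to 8 rows; each row shifts and turns the commanded pose from where the row before left it, along the tool's axes as they then stand; what a row does not reach is not made up. The controller multiplies each number of a shift by 0.03 m and each number of a turn by 0.12 rad. A row lasts 1/10 s, in which the tool goes at most 50 mm and 8.59 degrees, less where a joint would pass 70% of its speed; a pose out of reach is approached as far as the arm can. A call with a number of a shift or a turn outside -1 to 1 is refused whole. A call with a gripper value outside its range is refused whole. The fingers move at their own pace and stop on an object; FORCE is the grip in N (left out, the last holds). Time passes only in rows, so rows that do not move let the fingers close. It gives the time, the measured TCP pose, the force and the opening at its end, in the units of the state.
- manip.state(): the state, without advancing time (a new reading comes with each control period).
- imaging.camera(name): name is "scene" or "top" or "wrist"; returns a dict with "pixels" (480x640x3 uint8, red, green, blue), "range_z" (480x640 float32, m along the optical axis (not along the pixel's ray), 0 where there is no reading), "mtx" (3x3 intrinsics, pixels), "rvec" (rotation vector, rad) and "tvec" (3), from world to camera coordinates, as OpenCV has them; the wrist camera has in their place "hand_eye" (4x4, takes a point from camera to tool coordinates, whose origin is the TCP and whose axes are the flange's). Camera axes: x right, y down, z forward; pixel columns grow to the right and rows downward; lengths in m; the calibration is good to about 2 mm. A picture is of the moment at which its call begins: read the wrist's pose just before it.
- workorder.close_job(): hands the job in, once; it reports no verdict.
The state is a dict: "clock": time; "q": joint angles; "joint_velocities": joint speeds; "effort": joint torques, N m; "tcp_pos": TCP position; "eef_rot": TCP orientation; "ft_force": force on the tool from outside, world axes, zero at the start; "torque": the same for the moment, N m; "width": finger opening in m.
Only numpy, scipy, OpenCV 4.12 (cv2) and the standard library are available. Lean on these libraries where they do the work, as an engineer would, in place of code of your own. Each camera call takes 0.05 s, during which the arm holds its last target. There are 200 camera calls.

TASK

Put the loose battery cover back over the open battery bay in the sloping face of the bench console: lay it into the bay, then press down each of its four springy corners until it has clicked under its clip. Leave everything else on the worktop where it is.

Things in the scene. Friction and masses are not known exactly. Their poses are not given: they have to be found in the camera images.
- cover_grip (a point): Loose white battery cover: plate 76 (x) by 120 (y) mm, 4 mm thick, with an upright grip bar at its middle, 50 mm long in x, 12 mm thick in y, top 28 mm above the plate's underside. Point in the bar, 16 mm above the underside; z points out of its outer face. Grasp the bar across y, fingertips about 8 mm clear of the plate. 0.15 kg; lies flat on the worktop; same if turned half round.
- bay: Open battery bay in the face of the fixed console. Origin: centre of the seat for the cover's underside; x up the slope, y left, z square out of the face (24 degrees from vertical, towards the robot). Cover goes in at z = 0, its x along the bay's x, either way round. Walls, leaning out, at x = +-39.5 (|y| < 45, 9 high) and y = +-60.8 mm (|x| < 17, 11 high) locate it with about 1 mm play.
- console: Fixed white bench console, 170 mm wide, about 150 mm deep, 97 mm high, sloping face to the robot; origin under its middle, x to its back. The face lies 4 mm under the bay's z = 0, from bay x = -52 to +98 mm, with blank display and grey keys above the bay. The bay's origin is at x = -30, z = 60 mm.
- clip_upper_left_nose (a point): One of four sprung grey clips, 12 mm wide, at bay x = +-28, y = +-57 to +-66 mm, up to z = 12.5 mm; the point is its inner edge (x = 28, y = 57, z = 4 mm). The cover's free corners rest on the clips' ramps. A pressed corner pushes its clip outwards, which then snaps back over the corner's outer edge; this takes about 5 to 8 N on the pad.
- corner_far_left_pad (a point): Flat grey round pad, 18 mm, on the cover's corner at its +x, +y (about x 21, y 39 mm on the cover): press here, square to the face. Each corner is a springy leaf, 32.5 (x) by 40 (y) by 3 mm, that bends about a line along x at y = +-20 mm and slants up 0.225 rad when free (outer edge 9 mm high). Clicked, it is level: pad about 3 mm above the seat; it can be pressed 2 mm deeper.
- corner_far_left (a joint): Bend of that corner, rad: 0 free (slanting up), 0.225 level with the plate, stop at about 0.28. It springs back to 0 unless its clip holds it; when clicked it stays at about 0.21.
- corner_near_left_pad (a point): The same for the corner at -x, +y of the cover.
- corner_far_right_pad (a point): The same for the corner at +x, -y of the cover.
- corner_near_right_pad (a point): The same for the corner at -x, -y of the cover.
- corner_near_left (a joint): The same for the corner at -x, +y.
- corner_far_right (a joint): The same for the corner at +x, -y.
- corner_near_right (a joint): The same for the corner at -x, -y.
- oil_bottle_mid (a point): Small amber dropper bottle with a black cap, 27 mm across, 67 mm high, a loose bystander; the point is on its axis half-way up.
- marker_mid (a point): Marker pen, white with a black cap, 128 mm long, 15 mm high, lying loose; a bystander. The point is at its middle.
- sample_cup_mid (a point): White sample cup with an orange lid, 58 mm across, 61 mm high, a loose bystander; the point is half-way up.
Mind the look-alikes: they are no part of the job. Of the things shaped like the part that bears cover_grip, the white one is meant.

How it is judged:
By the outcome, as a careful person would: the job done as asked, in the order asked, and still so for the second after the job is handed in, with the robot touching nothing.
It also fails if it takes over 56 s, if anything falls off the work surface, if the arm or the gripper's body presses on something with over 40 N, if the wrist force passes 120 N, or if a joint passes its speed limit or range.

## Working session

There is one attempt and no reset: what is moved stays moved. The work goes in short steps, Python scripts to look and compute and a shell command to move; the robot and the scene stay as the last step left them, time stands still between calls to the robot, and variables do not carry over. Pictures are saved under pics/ and viewed, about 8 in all and at most 12, crops included, and the job is handed in when it is done.

```bash
mkdir -p pics
cat > h.py <<'E'
import numpy as np, cv2
from rig import manip, imaging, workorder
from scipy.spatial.transform import Rotation as R
def snap(n,f):
    s=manip.state(); c=imaging.camera(n)
    cv2.imwrite('pics/'+f+'.png',cv2.cvtColor(c['pixels'],cv2.COLOR_RGB2BGR))
    if 'hand_eye' in c:
        T=np.eye(4);T[:3,:3]=R.from_quat(s['eef_rot']).as_matrix();T[:3,3]=s['tcp_pos']
        W=T@c['hand_eye']
    else:
        W=np.eye(4);r=R.from_rotvec(np.ravel(c['rvec'])).as_matrix();W[:3,:3]=r.T;W[:3,3]=-r.T@np.ravel(c['tvec'])
    np.savez('pics/'+f,W=W,d=c['range_z'],K=c['mtx'],im=c['pixels'])
def cloud(f):
    z=np.load('pics/'+f+'.npz');d=z['d'];v,u=np.mgrid[:480,:640]
    K=z['K'];P=np.stack([(u-K[0,2])/K[0,0]*d,(v-K[1,2])/K[1,1]*d,d],-1)
    P=P@z['W'][:3,:3].T+z['W'][:3,3];P[d==0]=np.nan;return P,z['im']
def proj(f,X):
    z=np.load('pics/'+f+'.npz');W=z['W'];p=(np.atleast_2d(X)-W[:3,3])@W[:3,:3]@z['K'].T;return p[:,:2]/p[:,2:]
E
python3 - <<'E'
from h import *
snap('top','top0');snap('scene','sc0')
print(manip.state()); print(manip.tip_reach)
a=cv2.imread('pics/top0.png');b=cv2.imread('pics/sc0.png')
P,_=cloud('top0')
for v in range(40,480,80): print([tuple(np.round(P[v,u],2)) for u in range(40,640,140)])
E
```

```text
{'clock': 0.1, 'q': array([ 1.18033064,  0.70702549, -0.02762844,  1.48490407,  0.02197449,
        0.950887  , -0.07549073]), 'joint_velocities': array([ 9.17047690e-04, -2.47565488e-03,  7.80608710e-04, -6.49650234e-04,
       -2.85267560e-05,  1.58601072e-04,  7.46043883e-04]), 'effort': array([ 2.90875440e-03, -8.84292269e+01,  1.23717662e+00, -2.36459684e+01,
        1.71164644e-02,  5.04529628e-03,  6.89362150e-05]), 'tcp_pos': array([ 0.19644373, -0.54018883,  0.24189421]), 'eef_rot': array([ 9.84833563e-01,  1.73501123e-01, -7.89168220e-05, -4.54716841e-04]), 'ft_force': array([-0.28539637, -0.7212446 ,  0.92768037]), 'torque': array([-0.02104797, -0.00603807, -0.00056984]), 'width': 0.08531101257428185}
0.011
[(np.float64(0.92), np.float64(0.64), np.float64(0.3)), (np.float64(0.92), np.float64(0.4), np.float64(0.31)), (np.float64(0.92), np.float64(0.16), np.float64(0.32)), (np.float64(0.92), np.float64(-0.08), np.float64(0.33)), (np.float64(0.92), np.float64(-0.31), np.float64(0.34))]
[(np.float64(0.87), np.float64(0.78), np.float64(0.0)), (np.float64(0.88), np.float64(0.47)
[... 618 characters left out ...]
 np.float64(-0.0)), (np.float64(0.53), np.float64(-0.17), np.float64(-0.0)), (np.float64(0.54), np.float64(-0.47), np.float64(0.0))]
[(np.float64(0.34), np.float64(0.74), np.float64(0.0)), (np.float64(0.35), np.float64(0.44), np.float64(-0.0)), (np.float64(0.35), np.float64(0.14), np.float64(-0.0)), (np.float64(0.36), np.float64(-0.16), np.float64(-0.0)), (np.float64(0.36), np.float64(-0.47), np.float64(0.0))]
[(np.float64(-0.0), np.float64(1.07), np.float64(-0.76)), (np.float64(0.01), np.float64(0.6), np.float64(-0.76)), (np.float64(0.05), np.float64(0.12), np.float64(-0.62)), (np.float64(0.02), np.float64(-0.36), np.float64(-0.76)), (np.float64(0.07), np.float64(-0.76), np.float64(-0.59))]
```

View pics/top0.png

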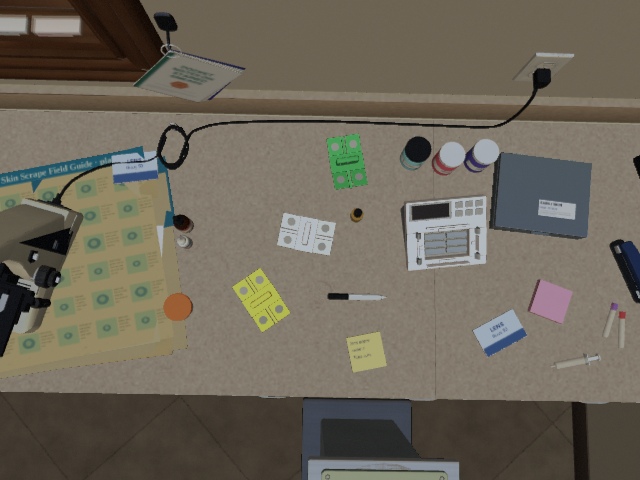

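View pics/sc0.png

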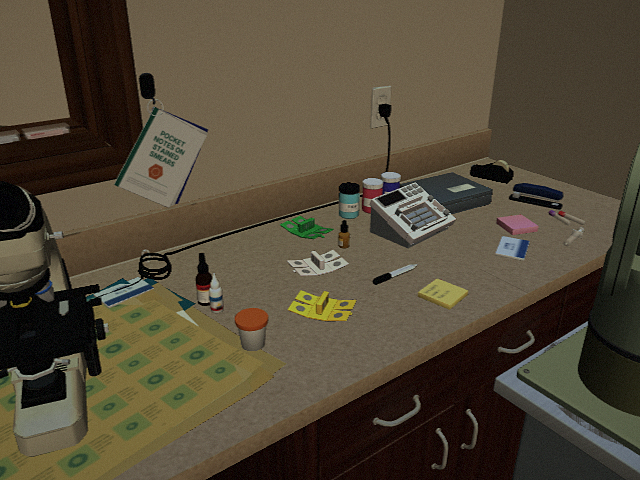

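The top view shows the white cover at about (307,234) with its long axis nearly along world y. The console is at (447,232) with its bay towards the robot. The bottle at (357,214) stands close to the cover, the marker is at (356,297) and the orange cup at (178,306). The green and yellow covers are look-alikes.

Run:
```python
from h import *
P,im=cloud('top0')
def rect(m,name):
    X=P[m];X=X[np.isfinite(X).all(1)]
    r=cv2.minAreaRect((X[:,:2]*1000).astype(np.float32));print(name,len(X),r,'mean',X.mean(0).round(4),'zmax',X[:,2].max());return X
M=np.zeros(im.shape[:2],bool)
w=im.astype(int).min(2)>150
a=M.copy();a[205:262,270:342]=1; a&=w|(P[...,2]>0.012); a[:, :]&=~((np.mgrid[:480,:640][1]>345))
rect(a,'cover')
b=M.copy();b[205:262,270:342]=1;b&=P[...,2]>0.018
rect(b,'bar')
c=M.copy();c[185:280,395:490]=1;c&=P[...,2]>0.02
X=rect(c,'console')
# face plane via RANSAC
rng=np.random.default_rng(0);best=0
for i in range(500):
    q=X[rng.choice(len(X),3,0)];n=np.cross(q[1]-q[0],q[2]-q[0]);n/=np.linalg.norm(n)+1e-12
    k=abs((X-q[0])@n)<.0025
    if k.sum()>best:best=k.sum();K=k
Y=X[K];n=np.linalg.svd(Y-Y.mean(0))[2][2];n*=np.sign(n[2]);print('plane',n,np.degrees(np.arccos(n[2])),np.degrees(np.arctan2(n[1],n[0])),Y.mean(0),K.sum())
for nm,(u,v) in dict(bl=(408,269),br=(486,263),tl=(405,199),tr=(486,196),bay=(446,244),bottle=(357,214)).items(): print(nm,P[v,u].round(4))
im=cv2.imread('pics/top0.png')
cv2.imwrite('pics/c1.png',np.hstack([cv2.resize(im[185:285,395:495],(400,400),interpolation=2),cv2.resize(im[185:285,260:360],(400,400),interpolation=2)]))
```

```text
cover 1531 ((625.9057006835938, 175.33656311035156), (117.75550079345703, 75.880126953125), 80.41638946533203) mean [0.6253 0.1754 0.0072] zmax 0.034479302220981056
bar 130 ((625.56884765625, 175.1521453857422), (12.480134963989258, 49.717124938964844), 80.61846160888672) mean [0.6252 0.1752 0.0264] zmax 0.034479302220981056
console 5692 ((628.1173706054688, -120.02352905273438), (144.07794189453125, 172.60040283203125), 6.511222839355469) mean [ 0.6275 -0.1175  0.0647] zmax 0.0990457203996078
plane [-0.42053041 -0.0526364   0.90575029] 25.0754753645437 -172.8655799945931 [ 0.63504342 -0.11577693  0.07090959] 2565
bl [ 0.5506 -0.0454  0.0304]
br [ 0.5692 -0.2228  0.0021]
tl [ 0.7097 -0.0447 -0.0012]
tr [ 7.200e-01 -2.265e-01  6.000e-04]
bay [ 0.6049 -0.1251  0.0419]
bottle [0.6624 0.068  0.0634]
```

View pics/c1.png

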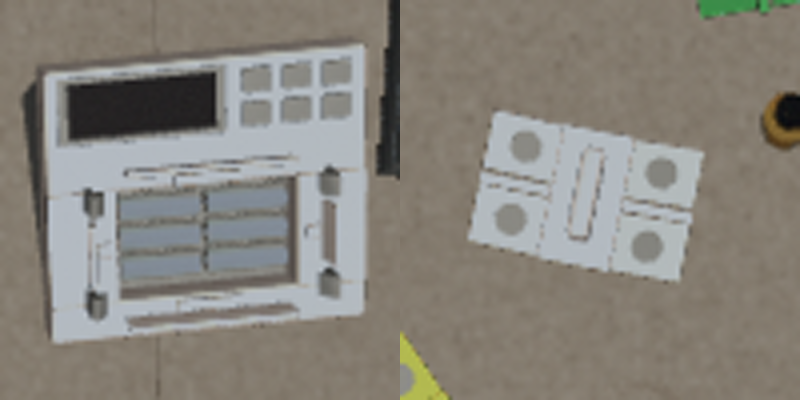

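Top view: the bay's clips are at about (418,236), (477,230), (419,261) and (477,256). From the depth, the cover is at (0.626, 0.175) with its y at 80.5°, and the console yaw is about 6.5°. Next I work out the move to a look in front of the bay.

```bash
cat >> h.py <<'E'
def Rt(yaw,tilt=0): # tool x ahead at yaw(deg), z down, leaned by tilt so z=-bay z
    return R.from_euler('z',yaw,degrees=True)*R.from_euler('y',-tilt,degrees=True)*R.from_euler('x',180,degrees=True)
def go(pos,Rg,cur=None):
    s=manip.state();Rc=R.from_quat(s['eef_rot']);p=s['tcp_pos']
    d=np.array(pos)-p; rv=(Rc.inv()*Rg).as_rotvec()
    print('turn units',(rv/.12).round(2),' shift units in cur axes',(Rc.inv().apply(d)/.03).round(2),' in goal axes',(Rg.inv().apply(d)/.03).round(2))
def bay(yaw): # columns bay x,y,z
    return (R.from_euler('z',yaw,degrees=True)*R.from_euler('y',-24,degrees=True)).as_matrix()
E
python3 - <<'E'
from h import *
print(Rt(6.5,24).as_matrix().round(3)); B=bay(6.5);print(B.round(3))
b=np.array([.600,-.1225,.06]); go(b+.2*B[:,2],Rt(6.5,24))
snap('wrist','w0');print(imaging.camera('wrist')['hand_eye'].round(3))
print(proj('top0',b))
E
```

```text
[[ 0.908  0.113  0.404]
 [ 0.103 -0.994  0.046]
 [ 0.407  0.    -0.914]]
[[ 0.908 -0.113 -0.404]
 [ 0.103  0.994 -0.046]
 [ 0.407 -0.     0.914]]
turn units [-0.42  3.48  1.93]  shift units in cur axes [14.76 -9.12 -0.02]  in goal axes [ 11.18 -12.31   4.95]
[[ 0.001 -0.952 -0.305  0.078]
 [ 1.     0.     0.001 -0.   ]
 [-0.001 -0.305  0.952 -0.131]
 [ 0.     0.     0.     1.   ]]
[[446.90974068 245.33437846]]
```

```bash
python3 -m creep '[{"xyz":[1,-0.62,0],"delta_rot":[0,0,0],"claw":-1},{"xyz":[1,-0.62,0],"delta_rot":[0,0,0],"claw":-1},{"xyz":[1,-0.62,0],"delta_rot":[0,0,0],"claw":-1},{"xyz":[1,-0.62,0],"delta_rot":[0,0,0],"claw":-1},{"xyz":[1,-0.62,0],"delta_rot":[0,0,0],"claw":-1},{"xyz":[1,-0.62,0],"delta_rot":[0,0,0],"claw":-1},{"xyz":[1,-0.62,0],"delta_rot":[0,0,0],"claw":-1},{"xyz":[1,-0.62,0],"delta_rot":[0,0,0],"claw":-1}]'
python3 -m creep '[{"xyz":[1,-0.62,0],"delta_rot":[0,0,0],"claw":-1},{"xyz":[1,-0.62,0],"delta_rot":[0,0,0],"claw":-1},{"xyz":[1,-0.62,0],"delta_rot":[0,0,0],"claw":-1},{"xyz":[1,-0.62,0],"delta_rot":[0,0,0],"claw":-1},{"xyz":[1,-0.62,0],"delta_rot":[0,0,0],"claw":-1},{"xyz":[1,-0.62,0],"delta_rot":[0,0,0],"claw":-1},{"xyz":[0.8,-0.5,0],"delta_rot":[0,0,0],"claw":-1}]'
python3 -m creep '[{"xyz":[0,0,0],"delta_rot":[-0.1,0.87,0.48],"claw":-1},{"xyz":[0,0,0],"delta_rot":[-0.1,0.87,0.48],"claw":-1},{"xyz":[0,0,0],"delta_rot":[-0.1,0.87,0.48],"claw":-1},{"xyz":[0,0,0],"delta_rot":[-0.1,0.87,0.48],"claw":-1},{"xyz":[0,0,0],"delta_rot":[0,0,0],"claw":-1},{"xyz":[0,0,0],"delta_rot":[0,0,0],"claw":-1}]'
python3 - <<'E'
from h import *
B=bay(6.5);b=np.array([.600,-.1225,.06]); go(b+.2*B[:,2],Rt(6.5,24)); print(manip.state()['q'],manip.state()['ft_force'])
snap('wrist','w1')
E
```

```text
clock: 1.0
tcp_pos: [0.3719, -0.3173, 0.2423]
eef_rot: [0.985, 0.173, 0.0, -0.0]
ft_force: [0.8, -0.6, -0.0]
width: 0.0853
clock: 1.7
tcp_pos: [0.5207, -0.1279, 0.2422]
eef_rot: [0.985, 0.174, 0.0, -0.0]
ft_force: [-0.7, -0.5, 0.2]
width: 0.0852
clock: 2.3
tcp_pos: [0.5196, -0.13, 0.2423]
eef_rot: [0.977, 0.056, 0.207, -0.013]
ft_force: [0.2, 0.0, 0.1]
width: 0.0856
turn units [-0.02  0.01  0.01]  shift units in cur axes [-0.01  0.05 -0.02]  in goal axes [-0.01  0.05 -0.02]
[ 0.37825283  0.54217519 -0.17389424  2.03113388 -0.29958733  0.19170559
 -0.92552861] [0.17687484 0.02425214 0.0971864 ]
```

View pics/w1.png

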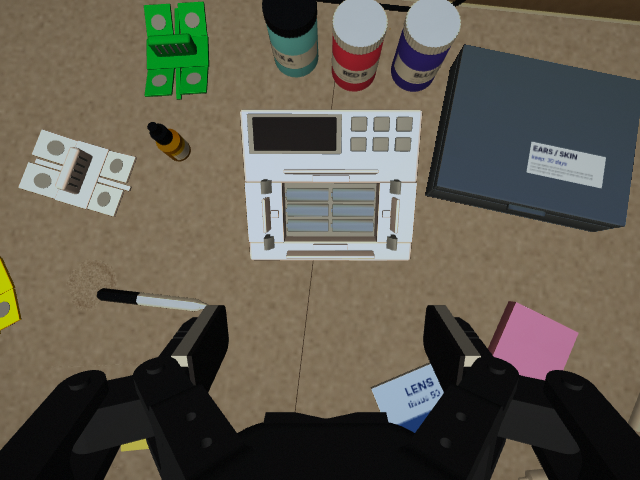

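The wrist view shows the bay square-on with clips at about (266,186), (395,186), (267,242) and (391,242). The cover and bottle are visible to its left. I fit the face plane and enlarge the bay.

Run:
```python
from h import *
P,im=cloud('w1')
m=np.zeros(im.shape[:2],bool);m[115:258,245:418]=1;m&=(im.astype(int).min(2)>150)
X=P[m];X=X[np.isfinite(X).all(1)]
rng=np.random.default_rng(0);best=0
for i in range(500):
    q=X[rng.choice(len(X),3,0)];n=np.cross(q[1]-q[0],q[2]-q[0]);n/=np.linalg.norm(n)+1e-12
    k=abs((X-q[0])@n)<.001
    if k.sum()>best:best=k.sum();K=k
Y=X[K];n=np.linalg.svd(Y-Y.mean(0),full_matrices=False)[2][2];n*=np.sign(n[2])
print(n,np.degrees(np.arccos(n[2])),np.degrees(np.arctan2(-n[1],-n[0])),best,len(X))
B=bay(6.5);Q=(Y-np.array([.600,-.1225,.06]))@B;print('plane pts in bay frame: z mean',Q[:,2].mean(),'x',np.percentile(Q[:,0],[.3,50,99.7]),'y',np.percentile(Q[:,1],[.3,50,99.7]))
print(cv2.minAreaRect((Q[:,:2]*1000).astype(np.float32)))
I=cv2.imread('pics/w1.png')[170:265,235:425];cv2.imwrite('pics/c2.png',cv2.resize(I,None,fx=4,fy=4,interpolation=2))
# predicted clip inner edges
pts=[(x,y,4e-3) for x in(.028,-.028) for y in(.057,-.057)]+[(.098,.085,-.004),(.098,-.085,-.004),(-.052,.085,-.004),(-.052,-.085,-.004)]
print(((proj('w1',np.array(pts)@B.T+[.600,-.1225,.06])-[235,170])*4).round(1))
```

```text
[-0.40525972 -0.04751192  0.91296614] 24.08147609068757 6.686729593448725 8152 11281
plane pts in bay frame: z mean -0.005495541690471285 x [-0.04538212  0.03773947  0.09481562] y [-0.0864802  -0.02272653  0.08141493]
((24.53913116455078, -2.4208755493164062), (140.447021484375, 169.3397979736328), 0.10844485461711884)
[[ 133.2   74.1]
 [ 608.6   75.3]
 [ 144.2  296. ]
 [ 595.8  297.2]
 [   2.  -236.4]
 [ 742.2 -234.8]
 [  46.9  372.8]
 [ 692.2  374.7]]
```

View pics/c2.png

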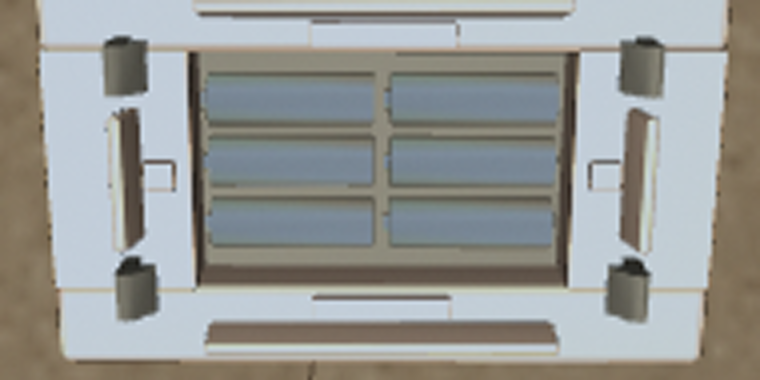

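Run:
```python
from h import *
B=bay(6.6)
for dz in (-.0015,):
  b=np.array([.600,-.1225,.06])+B@[0,-.0026,dz]
  F={'clipUL':(.028,.057,.004),'clipUR':(.028,-.057,.004),'clipLL':(-.028,.057,.004),'clipLR':(-.028,-.057,.004),
  'clipUL top/bot at 12.5':(.034,.062,.0125),'..':(.022,.062,.0125),'LL':(-.022,.062,.0125),'LLb':(-.034,.062,.0125),
  'wallL base up':(.017,.0608,-.004),'wallL base lo':(-.017,.0608,-.004),'wallL top up':(.017,.0618,.011),'wallL top lo':(-.017,.0618,.011),
  'wallR top up':(.017,-.0618,.011),'wallR top lo':(-.017,-.0618,.011),
  'upwall base':(.0395,.045,-.004),'upwall top':(.0405,.045,.009),'lowall base':(-.0395,.045,-.004),'lowall top':(-.0405,.045,.009),'loR top':(-.0405,-.045,.009),
  'front L':(-.052,.085,-.004),'front R':(-.052,-.085,-.004),'C':(0,0,-.004)}
  for k,v in F.items(): print(k,((proj('w1',B@np.array(v)+b)[0]-[235,170])*4).round(0))
```

```text
clipUL [145.  74.]
clipUR [618.  74.]
clipLL [156. 295.]
clipLR [605. 295.]
clipUL top/bot at 12.5 [117.  53.]
.. [119. 104.]
LL [129. 282.]
LLb [132. 328.]
wallL base up [137. 113.]
wallL base lo [143. 244.]
wallL top up [122. 124.]
wallL top lo [130. 261.]
wallR top up [641. 125.]
wallR top lo [632. 261.]
upwall base [197.  21.]
upwall top [190.  24.]
lowall base [208. 327.]
lowall top [202. 348.]
loR top [558. 348.]
front L [ 58. 371.]
front R [701. 372.]
C [381. 180.]
```

Observed features sit about 2 mm up-slope and 2.6 mm right of the first guess, so I set the bay at (0.6027, -0.1248, 0.0594), yaw 6.6°. Next stop is above the cover.

Run:
```python
from h import *
go([.6256,.1752,.15],Rt(-9.4,0))
```

```text
turn units [-0.5  -3.46  2.3 ]  shift units in cur axes [ 3.02 -9.68  4.72]  in goal axes [  1.81 -10.6    3.08]
```

```bash
python3 -m creep '[{"xyz":[0,0,0],"delta_rot":[-0.125,-0.865,0.575],"claw":-1},{"xyz":[0,0,0],"delta_rot":[-0.125,-0.865,0.575],"claw":-1},{"xyz":[0,0,0],"delta_rot":[-0.125,-0.865,0.575],"claw":-1},{"xyz":[0,0,0],"delta_rot":[-0.125,-0.865,0.575],"claw":-1},{"xyz":[0.165,-0.965,0.28],"delta_rot":[0,0,0],"claw":-1},{"xyz":[0.165,-0.965,0.28],"delta_rot":[0,0,0],"claw":-1},{"xyz":[0.165,-0.965,0.28],"delta_rot":[0,0,0],"claw":-1},{"xyz":[0.165,-0.965,0.28],"delta_rot":[0,0,0],"claw":-1}]'
python3 -m creep '[{"xyz":[0.165,-0.965,0.28],"delta_rot":[0,0,0],"claw":-1},{"xyz":[0.165,-0.965,0.28],"delta_rot":[0,0,0],"claw":-1},{"xyz":[0.165,-0.965,0.28],"delta_rot":[0,0,0],"claw":-1},{"xyz":[0.165,-0.965,0.28],"delta_rot":[0,0,0],"claw":-1},{"xyz":[0.165,-0.965,0.28],"delta_rot":[0,0,0],"claw":-1},{"xyz":[0.165,-0.965,0.28],"delta_rot":[0,0,0],"claw":-1},{"xyz":[0.165,-0.965,0.28],"delta_rot":[0,0,0],"claw":-1},{"xyz":[0,0,0],"delta_rot":[0,0,0],"claw":-1}]'
python3 -m creep '[{"xyz":[0,0,0],"delta_rot":[0,0,0],"claw":-1},{"xyz":[0,0,0],"delta_rot":[0,0,0],"claw":-1}]'
python3 - <<'E'
from h import *
go([.6256,.1752,.15],Rt(-9.4,0)); snap('wrist','w2')
P,im=cloud('w2')
d=np.linalg.norm(P[...,:2]-[.6256,.1752],axis=-1)
v,u=np.nonzero((d<.045)&(P[...,2]>.02)&(P[...,2]<.035));X=P[v,u]
print(len(X),cv2.minAreaRect((X[:,:2]*1000).astype(np.float32)),X[:,2].max(),np.median(X[:,2]))
T=X[X[:,2]>np.median(X[:,2])-.0];print(T.mean(0),T[:,2].std())
m=(d<.08)&(im.astype(int).min(2)>140)&(P[...,2]<.015);X=P[m]
print(cv2.minAreaRect((X[:,:2]*1000).astype(np.float32)),len(X))
s=manip.state()['tcp_pos'];print(s,proj('w2',[.6256,.1752,.028]))
E
```

```text
clock: 3.15
tcp_pos: [0.5584, -0.0167, 0.2086]
eef_rot: [0.997, -0.078, 0.005, 0.0]
ft_force: [0.0, -0.5, -0.6]
width: 0.0853
clock: 3.95
tcp_pos: [0.6242, 0.1812, 0.1493]
eef_rot: [0.997, -0.076, 0.004, -0.0]
ft_force: [-0.9, 0.7, -0.2]
width: 0.0853
clock: 4.15
tcp_pos: [0.6247, 0.1757, 0.1511]
eef_rot: [0.997, -0.079, 0.005, 0.0]
ft_force: [-0.5, 0.1, 0.2]
width: 0.0856
turn units [-0.   -0.09  0.05]  shift units in cur axes [0.03 0.01 0.04]  in goal axes [0.03 0.01 0.04]
942 ((627.5972900390625, 173.35165405273438), (12.731293678283691, 50.28701400756836), 80.79129028320312) 0.029627151088180703 0.026927583145748224
[0.62812938 0.1735038  0.02758117] 0.0004934135886529674
((627.4090576171875, 173.45375061035156), (118.98155212402344, 75.59912872314453), 78.93492889404297) 8951
[0.62473057 0.17550952 0.15116731] [[326.08084677 239.31680229]]
```

View pics/w2.png

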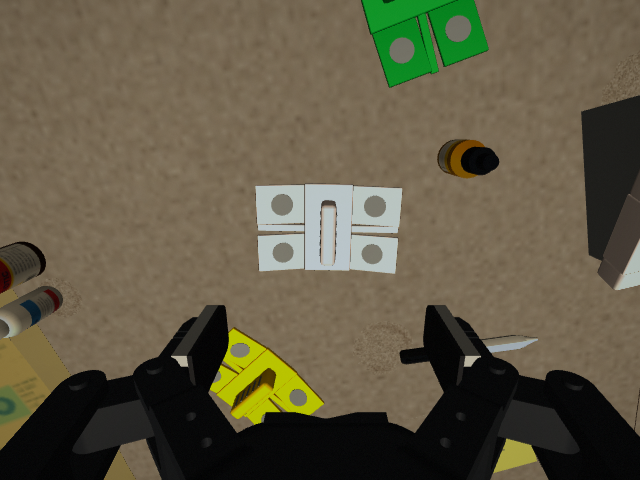

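The cover is centred under the hand, with its bar at about (328,235). The wrist depth gives (0.6275, 0.1735) with the bar at 80.8°. I descend in one call, then close.

Run:
```python
from h import *
go([.6275,.1735,.022],Rt(-9.2,0))
```

```text
turn units [-0.01 -0.09  0.02]  shift units in cur axes [0.06 0.06 4.31]  in goal axes [0.1  0.05 4.31]
```

```bash
python3 -m creep '[{"xyz":[0.1,0.05,0],"delta_rot":[0,-0.09,0.02],"claw":-0.3},{"xyz":[0,0,1],"delta_rot":[0,0,0],"claw":-0.3},{"xyz":[0,0,1],"delta_rot":[0,0,0],"claw":-0.3},{"xyz":[0,0,0.9],"delta_rot":[0,0,0],"claw":-0.3},{"xyz":[0,0,0.7],"delta_rot":[0,0,0],"claw":-0.3},{"xyz":[0,0,0.4],"delta_rot":[0,0,0],"claw":-0.3},{"xyz":[0,0,0.3],"delta_rot":[0,0,0],"claw":-0.3},{"xyz":[0,0,0],"delta_rot":[0,0,0],"claw":-0.3}]' 40
python3 - <<'E'
from h import *
go([.6275,.1735,.022],Rt(-9.2,0))
E
python3 -m creep '[{"xyz":[0,0,0],"delta_rot":[0,0,0],"claw":1},{"xyz":[0,0,0],"delta_rot":[0,0,0],"claw":1},{"xyz":[0,0,0],"delta_rot":[0,0,0],"claw":1},{"xyz":[0,0,0],"delta_rot":[0,0,0],"claw":1},{"xyz":[0,0,0],"delta_rot":[0,0,0],"claw":1},{"xyz":[0,0,0],"delta_rot":[0,0,0],"claw":1},{"xyz":[0,0,0],"delta_rot":[0,0,0],"claw":1},{"xyz":[0,0,0],"delta_rot":[0,0,0],"claw":1}]' 50
python3 - <<'E'
from h import *
go([.6275,.1735,.022],Rt(-9.2,0))
E
```

```text
clock: 5.0
tcp_pos: [0.6273, 0.1741, 0.0213]
eef_rot: [0.997, -0.08, -0.0, -0.001]
ft_force: [-0.5, -0.7, 0.5]
width: 0.0554
turn units [-0.01  0.01 -0.  ]  shift units in cur axes [ 0.01  0.02 -0.02]  in goal axes [ 0.01  0.02 -0.02]
clock: 5.8
tcp_pos: [0.6278, 0.1745, 0.0226]
eef_rot: [0.997, -0.08, 0.0, -0.001]
ft_force: [-1.4, -0.1, 6.2]
width: 0.0106
turn units [-0.02 -0.01 -0.  ]  shift units in cur axes [-0.    0.04  0.02]  in goal axes [-0.    0.04  0.02]
```

```bash
python3 -m creep '[{"xyz":[0,0,-0.3],"delta_rot":[0,0,0],"claw":1},{"xyz":[0,0,-0.8],"delta_rot":[0,0,0],"claw":1},{"xyz":[0,0,-1],"delta_rot":[0,0,0],"claw":1},{"xyz":[0,0,-1],"delta_rot":[0,0,0],"claw":1},{"xyz":[0,0,-1],"delta_rot":[0,0,0],"claw":1},{"xyz":[0,0,-1],"delta_rot":[0,0,0],"claw":1},{"xyz":[0,0,-0.5],"delta_rot":[0,0,0],"claw":1},{"xyz":[0,0,0],"delta_rot":[0,0,0],"claw":1}]'
python3 - <<'E'
from h import *
b=np.array([.6027,-.1248,.0594]);B=bay(6.6);go(b+B[:,2]*.11,Rt(6.6,24)); print(b+B[:,2]*.11)
snap('wrist','w3')
E
```

```text
clock: 6.6
tcp_pos: [0.6281, 0.1741, 0.1924]
eef_rot: [0.997, -0.08, 0.002, -0.002]
ft_force: [-0.5, -0.2, -1.8]
width: 0.0111
turn units [ 0.46  3.44 -2.27]  shift units in cur axes [-0.68 10.38  1.04]  in goal axes [-3.62  9.8  -0.42]
[ 0.55825548 -0.12994241  0.15989   ]
```

View pics/w3.png

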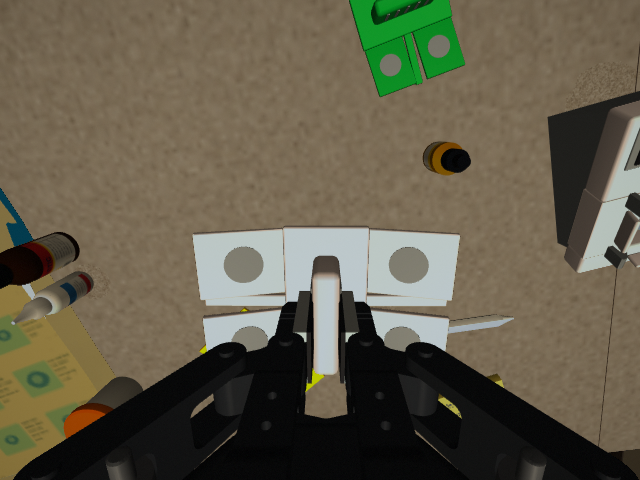

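The cover hangs squarely from the grip, with all four leaves visible and the bar at (326,315). I measure its pose in the hand before the transfer.

Run:
```python
from h import *
P,im=cloud('w3');s=manip.state();Q=(P-s['tcp_pos'])@R.from_quat(s['eef_rot']).as_matrix()
# flat middle plate part ahead of bar: u 288..365, v 230..252
a=Q[231:256,290:362].reshape(-1,3);c=np.median(a,0);n=np.linalg.svd(a-a.mean(0),full_matrices=False)[2][2];n*=-np.sign(n[2]);print('plate',c.round(4),'normal',n.round(3))
e=[Q[227:236,u][np.argmax(Q[227:236,u,2]<.05)] for u in (292,310,340,360)];print('front edge tool x',np.round(e,4))
g=Q[262:350,318:334].reshape(-1,3);k=g[:,2]<np.percentile(g[:,2],60);print('bar top z',np.median(g[k,2]),'y',np.median(g[k,1]),'x',g[k,0].min(),g[k,0].max())
for u in (200,250,400,450): print(u,Q[240,u].round(4), Q[290,u].round(4))
```

```text
Traceback (most recent call last):
numpy.linalg.LinAlgError: SVD did not converge
```

```bash
cat > held.py <<'E'
from h import *
import sys
def held(f):
    P,im=cloud(f);s=manip.state();Q=(P-s['tcp_pos'])@R.from_quat(s['eef_rot']).as_matrix()
    ok=lambda a:a[np.isfinite(a).all(1)]
    a=ok(Q[225:262,286:364].reshape(-1,3));z=np.median(a[:,2]);a=a[abs(a[:,2]-z)<.004];n=np.linalg.svd(a-a.mean(0),full_matrices=False)[2][2];n*=-np.sign(n[2])
    print('plate n',len(a),'c',a.mean(0).round(4),'normal',n.round(3),'x',np.percentile(a[:,0],[1,99]).round(4))
    g=ok(Q[255:380,310:342].reshape(-1,3));k=g[:,2]<z-.016;print('bar z',np.percentile(g[k,2],[5,50]).round(4),'y',np.median(g[k,1]),'x',g[k,0].min(),g[k,0].max(),k.sum())
    print([Q[v,u].round(4) for v in(240,290) for u in (200,250,400,450)])
held(sys.argv[1])
E
python3 held.py w3
```

```text
plate n 2697 c [ 0.0306 -0.0007  0.0175] normal [ 0.03  -0.001 -1.   ] x [0.0217 0.0384]
bar z [-0.0248 -0.0062] y 2.3334526595276008e-05 x -0.024267017969636533 0.025781070009244726 3330
[array([ 0.0341, -0.0557,  0.0107]), array([ 0.0329, -0.0345,  0.0148]), array([0.0328, 0.0338, 0.0152]), array([0.0345, 0.0545, 0.0099]), array([ 0.0103, -0.058 ,  0.0097]), array([ 0.0085, -0.0359,  0.0137]), array([0.0081, 0.0353, 0.0146]), array([0.0106, 0.057 , 0.0094])]
```

The plate underside sits about 21–22 mm ahead of the TCP and is centred within 1 mm. Transfer to the hover.

```bash
python3 -m creep '[{"xyz":[0,0,0],"delta_rot":[0.115,0.86,-0.57],"claw":1},{"xyz":[0,0,0],"delta_rot":[0.115,0.86,-0.57],"claw":1},{"xyz":[0,0,0],"delta_rot":[0.115,0.86,-0.57],"claw":1},{"xyz":[0,0,0],"delta_rot":[0.115,0.86,-0.57],"claw":1},{"xyz":[-0.33,0.8,-0.04],"delta_rot":[0,0,0],"claw":1},{"xyz":[-0.33,0.8,-0.04],"delta_rot":[0,0,0],"claw":1},{"xyz":[-0.33,0.8,-0.04],"delta_rot":[0,0,0],"claw":1},{"xyz":[-0.33,0.8,-0.04],"delta_rot":[0,0,0],"claw":1}]'
python3 -m creep '[{"xyz":[-0.32,0.93,-0.04],"delta_rot":[0,0,0],"claw":1},{"xyz":[-0.32,0.93,-0.04],"delta_rot":[0,0,0],"claw":1},{"xyz":[-0.32,0.93,-0.04],"delta_rot":[0,0,0],"claw":1},{"xyz":[-0.32,0.93,-0.04],"delta_rot":[0,0,0],"claw":1},{"xyz":[-0.32,0.93,-0.04],"delta_rot":[0,0,0],"claw":1},{"xyz":[-0.32,0.93,-0.04],"delta_rot":[0,0,0],"claw":1},{"xyz":[-0.32,0.93,-0.04],"delta_rot":[0,0,0],"claw":1},{"xyz":[0,0,0],"delta_rot":[0,0,0],"claw":1}]'
python3 -m creep '[{"xyz":[0,0,0],"delta_rot":[0,0,0],"claw":1},{"xyz":[0,0,0],"delta_rot":[0,0,0],"claw":1}]'
python3 - <<'E'
from h import *
b=np.array([.6027,-.1248,.0594]);B=bay(6.6);go(b+B[:,2]*.11,Rt(6.6,24)); print(manip.state()['ft_force'],manip.state()['q'].round(2))
snap('wrist','w4');snap('scene','sc4')
E
python3 held.py w4
```

```text
clock: 7.45
tcp_pos: [0.5996, 0.0733, 0.1772]
eef_rot: [0.977, 0.057, 0.205, -0.012]
ft_force: [0.4, 0.3, -1.5]
width: 0.0105
clock: 8.25
tcp_pos: [0.5572, -0.1315, 0.1575]
eef_rot: [0.977, 0.054, 0.205, -0.011]
ft_force: [0.2, 0.9, -1.4]
width: 0.0107
clock: 8.45
tcp_pos: [0.5588, -0.1262, 0.1585]
eef_rot: [0.977, 0.057, 0.206, -0.012]
ft_force: [0.0, 0.5, -2.0]
width: 0.0109
turn units [-0.01  0.03  0.02]  shift units in cur axes [-0.01  0.12 -0.06]  in goal axes [-0.01  0.12 -0.06]
[ 0.03629802  0.48098879 -2.03734002] [ 0.36  0.74 -0.21  2.01 -0.04  0.01 -1.19]
plate n 2696 c [ 0.0296 -0.0004  0.0194] normal [ 0.031 -0.001 -1.   ] x [0.0207 0.0373]
bar z [-0.0227 -0.0044] y 0.0002395048149061811 x -0.025209503977354622 0.024847009726251007 3325
[array([ 0.0332, -0.0553,  0.0123]), array([ 0.0318, -0.0343,  0.0169]), array([0.0319, 0.0339, 0.0166]), array([0.0332, 0.0551, 0.0126]), array([ 0.0095, -0.0577,  0.0114]), array([ 0.0074, -0.0357,  0.0157]), array([0.0072, 0.0355, 0.0162]), array([0.0097, 0.0571, 0.0109])]
```

View pics/w4.png

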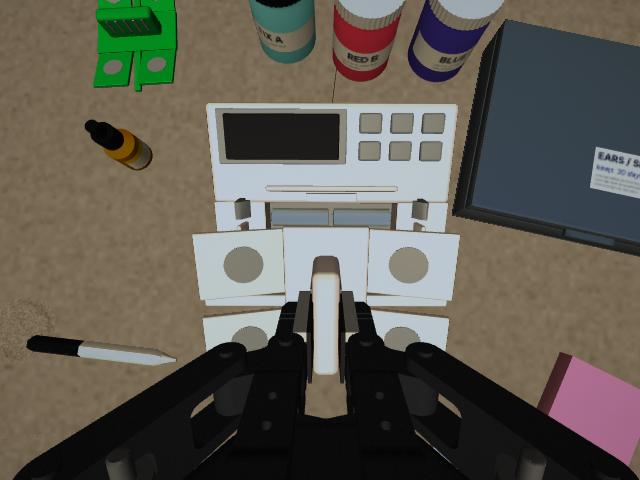

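The cover is aligned over the bay, but joint 6 is at 0.01 with its lower limit at 0. Before going deeper I fit a simple arm model to the poses seen so far to find a feasible wrist configuration.

```bash
cat > kin.py <<'E'
from h import *
from scipy.optimize import least_squares
import itertools
def fk(q,p,s):
    # s: signs per joint ; alternating z,y axes
    T=R.identity();x=np.array([p[7],0,p[0]]);
    off=[[0,0,0],[p[4],0,p[1]],[p[5],0,p[2]],[p[6],0,p[3]]]
    for i in range(7):
        T=T*R.from_rotvec((np.array([0,0,1.]) if i%2==0 else np.array([0,1.,0]))*s[i]*(q[i]))
        if i in(1,3,5): x=x+T.apply(off[(i+1)//2])
    return x,T
E
python3 - <<'E'
from kin import *
s=manip.state()
D=[(np.array([1.18033064,.70702549,-.02762844,1.48490407,.02197449,.950887,-.07549073]),np.array([.19644,-.54019,.24189]),R.from_quat([.98483,.1735,-.00008,-.00045])),
(np.array([.37825,.54218,-.17389,2.03113,-.29959,.19171,-.92553]),np.array([.5196,-.13,.2423]),R.from_quat([.977,.056,.207,-.013])),
(s['q'],s['tcp_pos'],R.from_quat(s['eef_rot']))]
best=[]
for sg in itertools.product([1,-1],repeat=4): # z joints signs
    S=[sg[0],1,sg[1],1,sg[2],1,sg[3]]
    C=[fk(q,np.zeros(8),S)[1] for q,_,_ in D]
    # tool const rotation: T_fk*A = Rtool
    A=[c.inv()*r for c,(_,_,r) in zip(C,D)]
    e=max((A[0].inv()*a).magnitude() for a in A);best.append((e,S,A[0].as_rotvec().round(3)))
best.sort(key=lambda t:t[0])
for b in best[:4]:print(b)
S=best[0][1]
def f(p): return np.concatenate([fk(q,p,S)[0]-x for q,x,_ in D]+[1e-3*p[4:]])
r=least_squares(f,[.3,.4,.4,.3,0,0,0,0]);print(r.x.round(4),abs(r.fun[:9]).max())
E
```

```text
(0.0009569013095075173, [-1, 1, -1, 1, -1, 1, -1], array([-0.   , -0.   ,  1.571]))
(0.38413018735925664, [-1, 1, 1, 1, -1, 1, -1], array([-0.027,  0.029,  1.529]))
(0.3924302316571488, [1, 1, 1, 1, -1, 1, 1], array([-0.014, -0.043, -2.242]))
(0.4970649240078173, [1, 1, 1, 1, 1, 1, 1], array([ 2.000e-03, -2.000e-03, -2.268e+00]))
[ 0.23    0.4688  0.2276  0.2311  0.0517 -0.0643 -0.0206 -0.033 ] 0.002628593577182342
```

```bash
cat > fit.py <<'E'
from kin import *
S=[-1,1,-1,1,-1,1,-1]
D=[(np.array([1.18033064,.70702549,-.02762844,1.48490407,.02197449,.950887,-.07549073]),np.array([.19644,-.54019,.24189])),
(np.array([.37825,.54218,-.17389,2.03113,-.29959,.19171,-.92553]),np.array([.5196,-.13,.2423]))]
s=manip.state();D.append((s['q'],s['tcp_pos']))
for free in ([0,1,2,3],[0,1,2,3,4],[0,1,2,3,4,5],[0,1,2,3,6],[0,1,2,3,7],[0,1,2,3,4,5,7],[0,1,2,3,6,7]):
    def ex(p): z=np.zeros(8);z[free]=p;return z
    r=least_squares(lambda p:np.concatenate([fk(q,ex(p),S)[0]-x for q,x in D]),np.array([.3,.4,.4,.3,0,0,0,0])[free]);print(ex(r.x).round(4),'max mm',abs(r.fun*1e3).max().round(2))
E
python3 fit.py
```

```text
[0.1382 0.601  0.2353 0.2263 0.     0.     0.     0.    ] max mm 30.88
[0.2407 0.5057 0.225  0.2063 0.0891 0.     0.     0.    ] max mm 29.67
[ 0.1858  0.4839  0.2127  0.1777  0.0765 -0.0479  0.      0.    ] max mm 27.02
[ 0.1425  0.5952  0.2359  0.2263  0.      0.     -0.0034  0.    ] max mm 31.06
[ 0.1957  0.6061  0.2476  0.2815  0.      0.      0.     -0.0312] max mm 15.62
[ 0.2387  0.4882  0.2243  0.2321  0.0743 -0.0524  0.     -0.0321] max mm 5.01
[ 0.2082  0.59    0.2494  0.2821  0.      0.     -0.0096 -0.0315] max mm 13.72
```

The orientation model fits exactly. The tilted pose further in needs joint 5 turned by π, with joint 6 positive on the other side. Joint 7 only allows that with the hand a half turn round, and the cover may go in either way. So I reduce the tilt, give the hand a half turn, then circle the wrist past its singularity.

```bash
python3 -m creep '[{"xyz":[0,0,-0.3],"delta_rot":[0,-0.87,0],"claw":1},{"xyz":[0,0,-0.3],"delta_rot":[0,-0.87,0],"claw":1},{"xyz":[0,0,-0.3],"delta_rot":[0,-0.87,0],"claw":1},{"xyz":[0,0,0],"delta_rot":[0,0,-1],"claw":1},{"xyz":[0,0,0],"delta_rot":[0,0,-1],"claw":1},{"xyz":[0,0,0],"delta_rot":[0,0,-1],"claw":1},{"xyz":[0,0,0],"delta_rot":[0,0,-1],"claw":1},{"xyz":[0,0,0],"delta_rot":[0,0,-1],"claw":1}]'
python3 -c "
from h import *
s=manip.state();print(s['q'].round(3))"
```

```text
clock: 9.35
tcp_pos: [0.5509, -0.1273, 0.1844]
eef_rot: [0.934, 0.353, 0.05, 0.012]
ft_force: [-0.4, -0.0, -1.4]
width: 0.0107
[ 0.29   0.732 -0.192  1.701  0.173  0.625 -0.832]
```

```bash
R='{"xyz":[0,0,0],"delta_rot":[0,0,-1],"claw":1}'; python3 -m creep '[{"xyz":[0,0,0],"delta_rot":[0,0,-1],"claw":1},{"xyz":[0,0,0],"delta_rot":[0,0,-1],"claw":1},{"xyz":[0,0,0],"delta_rot":[0,0,-1],"claw":1},{"xyz":[0,0,0],"delta_rot":[0,0,-1],"claw":1},{"xyz":[0,0,0],"delta_rot":[0,0,-1],"claw":1},{"xyz":[0,0,0],"delta_rot":[0,0,-1],"claw":1},{"xyz":[0,0,0],"delta_rot":[0,0,-1],"claw":1},{"xyz":[0,0,0],"delta_rot":[0,0,-1],"claw":1}]'
python3 -m creep '[{"xyz":[0,0,0],"delta_rot":[0,0,-1],"claw":1},{"xyz":[0,0,0],"delta_rot":[0,0,-1],"claw":1},{"xyz":[0,0,0],"delta_rot":[0,0,-1],"claw":1},{"xyz":[0,0,0],"delta_rot":[0,0,-1],"claw":1},{"xyz":[0,0,0],"delta_rot":[0,0,-1],"claw":1},{"xyz":[0,0,0],"delta_rot":[0,0,-1],"claw":1},{"xyz":[0,0,0],"delta_rot":[0,0,-1],"claw":1},{"xyz":[0,0,0],"delta_rot":[0,0,-1],"claw":1}]'
python3 -m creep '[{"xyz":[0,0,0],"delta_rot":[0,0,-1],"claw":1},{"xyz":[0,0,0],"delta_rot":[0,0,-1],"claw":1},{"xyz":[0,0,0],"delta_rot":[0,0,-1],"claw":1},{"xyz":[0,0,0],"delta_rot":[0,0,-1],"claw":1},{"xyz":[0,0,0],"delta_rot":[0,0,-1],"claw":1},{"xyz":[0,0,0],"delta_rot":[0,0,0],"claw":1},{"xyz":[0,0,0],"delta_rot":[0,0,0],"claw":1}]'
cat >> h.py <<'E'
def Ra(fwd,right=0,yaw=6.6): # hand half-turned: tool x towards robot, y left
    return R.from_euler('z',yaw,degrees=True)*R.from_rotvec(np.radians([-right,-fwd,0]))*R.from_euler('x',180,degrees=True)*R.from_euler('z',180,degrees=True)
def prog(seq,p=None):
    Rc=R.from_quat(manip.state()['eef_rot'])
    for f,r in seq:
        g=Ra(f,r);print((f,r),((Rc.inv()*g).as_rotvec()/.12).round(2));Rc=g
E
python3 - <<'E'
from h import *
s=manip.state();print(s['q'].round(3))
b=np.array([.6027,-.1248,.0594]);B=bay(6.6);go(b+B[:,2]*.11,Ra(24))
prog([(6,0),(12,3),(16,7),(21,9),(26,9),(31,7),(33,0)])
E
```

```text
clock: 10.15
tcp_pos: [0.5508, -0.1273, 0.1844]
eef_rot: [0.666, 0.745, 0.038, 0.034]
ft_force: [0.2, 0.1, -1.9]
width: 0.0113
clock: 10.95
tcp_pos: [0.5508, -0.1274, 0.1843]
eef_rot: [0.247, 0.968, 0.018, 0.048]
ft_force: [-0.3, -0.1, -1.7]
width: 0.0109
clock: 11.65
tcp_pos: [0.5507, -0.1277, 0.1843]
eef_rot: [-0.046, 0.998, 0.004, 0.051]
ft_force: [0.3, -0.0, -1.8]
width: 0.0105
[ 0.627  0.858 -0.886  1.689  0.834  0.893  1.082]
turn units [-0.03 -2.64 -0.19]  shift units in cur axes [-0.16 -0.1   0.83]  in goal axes [ 0.11 -0.1   0.84]
(6, 0) [ 0.   -0.02 -0.19]
(12, 3) [ 0.44 -0.87 -0.02]
(16, 7) [ 0.58 -0.58 -0.05]
(21, 9) [ 0.29 -0.73  0.  ]
(26, 9) [ 0.01 -0.72  0.06]
(31, 7) [-0.27 -0.72  0.12]
(33, 0) [-0.96 -0.29  0.29]
```

The elbow swung out by itself (q5 0.83, q6 0.89), which is already away from the limit. I tilt to 24° and check.

```bash
python3 -m creep '[{"xyz":[0,0,0],"delta_rot":[0,-0.66,-0.05],"claw":1},{"xyz":[0,0,0],"delta_rot":[0,-0.66,-0.05],"claw":1},{"xyz":[0,0,0],"delta_rot":[0,-0.66,-0.05],"claw":1},{"xyz":[0,0,0],"delta_rot":[0,-0.66,-0.04],"claw":1},{"xyz":[0.11,-0.1,0.42],"delta_rot":[0,0,0],"claw":1},{"xyz":[0,0,0.42],"delta_rot":[0,0,0],"claw":1},{"xyz":[0,0,0],"delta_rot":[0,0,0],"claw":1},{"xyz":[0,0,0],"delta_rot":[0,0,0],"claw":1}]'
python3 - <<'E'
from h import *
s=manip.state();print(s['q'].round(3))
b=np.array([.6027,-.1248,.0594]);B=bay(6.6);go(b+B[:,2]*.11,Ra(24))
snap('wrist','w5')
P,im=cloud('w5');Q=(P-s['tcp_pos'])@R.from_quat(s['eef_rot']).as_matrix()
z=Q[...,2];m=(z>0.012)&(z<.023)&(abs(Q[...,1])<.019)&(abs(Q[...,0])<.06);X=Q[m];a=X[np.abs(X[:,2]-np.median(X[:,2]))<.003]
n=np.linalg.svd(a-a.mean(0),full_matrices=False)[2][2];print('plate',len(a),a.mean(0).round(4),n.round(3),np.percentile(a[:,0],[1,99]))
E
```

```text
clock: 12.45
tcp_pos: [0.5585, -0.1304, 0.1603]
eef_rot: [-0.057, 0.977, 0.01, 0.206]
ft_force: [0.2, 1.3, -1.7]
width: 0.011
[ 0.58   0.786 -0.599  2.003  1.48   0.283  0.486]
turn units [-0.03 -0.02  0.01]  shift units in cur axes [0.01 0.02 0.01]  in goal axes [0.01 0.02 0.01]
plate 4522 [ 0.0231 -0.0001  0.0192] [ 0.006 -0.001 -1.   ] [0.00074859 0.0376292 ]
```

View pics/w5.png

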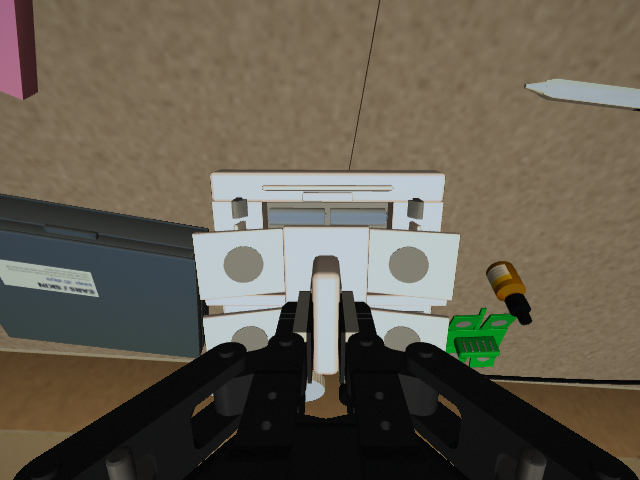

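q6 is 0.28 and the held cover is aligned. The lower clips show at (239,209) and (414,209), and the lower wall at row 188. I cross-check the bay estimate from this opposite view.

Run:
```python
from h import *
b=np.array([.6027,-.1248,.0594]);B=bay(6.6)
F={'clipLL':(-.028,.057,.004),'clipLR':(-.028,-.057,.004),'clip top LL':(-.034,.062,.0125),'lowall base L':(-.0395,.045,-.004),'lowall baseR':(-.0395,-.045,-.004),'lowall top':(-.0405,.045,.009),'front L':(-.052,.085,-.004),'front R':(-.052,-.085,-.004)}
for k,v in F.items(): print(k,proj('w5',B@np.array(v)+b)[0].round(1))
P,im=cloud('w5')
for u,v in [(250,180),(330,177),(400,180),(330,195)]: print(((P[v,u]-b)@B).round(4))
I=cv2.imread('pics/w5.png')[160:240,200:455];cv2.imwrite('pics/c3.png',cv2.resize(I,None,fx=3,fy=3,interpolation=2))
```

```text
clipLL [407.1 207.7]
clipLR [246.5 207.2]
clip top LL [418.  201.6]
lowall base L [389.2 189.7]
lowall baseR [264.5 189.3]
lowall top [392.6 191.1]
front L [446.6 172.2]
front R [207.4 171.6]
[-0.0461 -0.0551 -0.0043]
[-0.0483  0.0022 -0.0047]
[-0.0464  0.0524 -0.0042]
[-0.0359  0.0023 -0.0017]
```

View pics/c3.png

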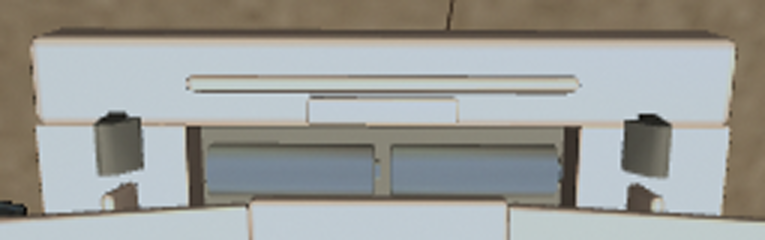

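Predictions agree within about 0.5 mm. I descend guarded: most of the way, then small steps.

```bash
python3 -m creep '[{"xyz":[0.01,0.03,0.5],"delta_rot":[-0.03,-0.02,0.01],"claw":1},{"xyz":[0,0,0.6],"delta_rot":[0,0,0],"claw":1},{"xyz":[0,0,0.6],"delta_rot":[0,0,0],"claw":1},{"xyz":[0,0,0.5],"delta_rot":[0,0,0],"claw":1},{"xyz":[0,0,0.2],"delta_rot":[0,0,0],"claw":1},{"xyz":[0,0,0],"delta_rot":[0,0,0],"claw":1},{"xyz":[0,0,0],"delta_rot":[0,0,0],"claw":1}]'
cat > st.py <<'E'
from h import *
s=manip.state();b=np.array([.6027,-.1248,.0594])+[0,.0004,0];B=bay(6.6)
print('bay xyz mm',((s['tcp_pos']-b)@B*1e3).round(1),'F bay',(s['ft_force']@B).round(1),'q',s['q'].round(2));go(b+B[:,2]*.022,Ra(24))
E
python3 st.py
```

```text
clock: 13.2
tcp_pos: [0.5872, -0.1268, 0.0948]
eef_rot: [-0.057, 0.976, 0.011, 0.208]
ft_force: [-0.0, -0.6, -0.4]
width: 0.0109
bay xyz mm [ 0.1 -0.6 38.8] F bay [-0.3 -0.6 -0.3] q [ 0.56  0.95 -0.62  1.95  1.81  0.35  0.2 ]
turn units [-0.01  0.    0.01]  shift units in cur axes [0.   0.02 0.56]  in goal axes [0.   0.02 0.56]
```

```bash
python3 -m creep '[{"xyz":[0,0.02,0.2],"delta_rot":[0,0,0],"claw":1},{"xyz":[0,0,0.12],"delta_rot":[0,0,0],"claw":1},{"xyz":[0,0,0.08],"delta_rot":[0,0,0],"claw":1},{"xyz":[0,0,0],"delta_rot":[0,0,0],"claw":1}]'; python3 st.py
python3 -m creep '[{"xyz":[0,0,0.06],"delta_rot":[0,0,0],"claw":1},{"xyz":[0,0,0.06],"delta_rot":[0,0,0],"claw":1},{"xyz":[0,0,0],"delta_rot":[0,0,0],"claw":1}]'; python3 st.py
```

```text
clock: 13.6
tcp_pos: [0.592, -0.1255, 0.0828]
eef_rot: [-0.057, 0.977, 0.012, 0.207]
ft_force: [0.0, 0.4, -1.6]
width: 0.0109
bay xyz mm [-0.3  0.2 25.8] F bay [-0.6  0.4 -1.5] q [ 0.56  0.98 -0.63  1.94  1.84  0.37  0.18]
turn units [-0.   -0.    0.01]  shift units in cur axes [-0.01 -0.01  0.13]  in goal axes [-0.01 -0.01  0.13]
clock: 13.9
tcp_pos: [0.5933, -0.1254, 0.0805]
eef_rot: [-0.057, 0.976, 0.011, 0.208]
ft_force: [-14.1, -1.6, 19.1]
width: 0.0109
bay xyz mm [-0.1  0.  23.2] F bay [-5.2  0.  23.2] q [ 0.56  0.98 -0.64  1.94  1.85  0.37  0.18]
turn units [-0.01  0.    0.01]  shift units in cur axes [-0.   -0.    0.04]  in goal axes [-0.   -0.    0.04]
```

Contact came at 23 N with the underside at seat height. I ease off, release, retreat and look.

```bash
python3 -m creep '[{"xyz":[0,0,-0.04],"delta_rot":[0,0,0],"claw":1},{"xyz":[0,0,0],"delta_rot":[0,0,0],"claw":-0.5},{"xyz":[0,0,0],"delta_rot":[0,0,0],"claw":-0.5},{"xyz":[0,0,0],"delta_rot":[0,0,0],"claw":-0.5},{"xyz":[0,0,-0.5],"delta_rot":[0,0,0],"claw":-0.5},{"xyz":[0,0,-0.9],"delta_rot":[0,0,0],"claw":-0.5},{"xyz":[0,0,-0.9],"delta_rot":[0,0,0],"claw":-0.5},{"xyz":[0,0,0],"delta_rot":[0,0,0],"claw":-0.5}]'
cat > pl.py <<'E'
from h import *
import sys
f=sys.argv[1];snap('wrist',f);P,im=cloud(f)
b=np.array([.6027,-.1244,.0594]);B=bay(6.6);Q=(P-b)@B
z=Q[...,2];m=(abs(Q[...,1])<.017)&(abs(Q[...,0])<.05)&(abs(z)<.012);X=Q[m];md=np.median(X[:,2]);a=X[abs(X[:,2]-md)<.004]
n=np.linalg.svd(a-a.mean(0),full_matrices=False)[2][2];n*=np.sign(n[2]);print('plate top z',md.round(4),'n',n.round(3),len(a))
m=(abs(Q[...,0])<.045)&(abs(Q[...,1])<.02)&(z>.018)&(z<.032);X=Q[m];print('bar',cv2.minAreaRect((X[:,:2]*1e3).astype(np.float32)),np.percentile(X[:,2],90))
for nm,x,y in (('UL',.021,.039),('UR',.021,-.039),('LL',-.021,.039),('LR',-.021,-.039)):
    r=[]
    for yy in (.026,.039,.054):
        k=np.hypot(Q[...,0]-x,Q[...,1]-np.sign(y)*yy)<.004
        k&=(abs(z)<.03); r.append(np.round(1e3*np.median(z[k]),1) if k.sum()>5 else None)
    print(nm,'leaf z mm at |y|=26,39,54',r,'px',proj(f,B@[x,y,.008]+b)[0].round())
E
python3 pl.py w6; python3 st.py
```

```text
clock: 14.7
tcp_pos: [0.5652, -0.1288, 0.1467]
eef_rot: [-0.057, 0.976, 0.011, 0.209]
ft_force: [0.5, 0.8, -1.3]
width: 0.0637
plate top z 0.0041 n [0.001 0.001 1.   ] 3973
bar ((-0.9850234985351562, 0.1743330955505371), (13.103233337402344, 49.48698425292969), 89.86785125732422) 0.028666769001046918
UL leaf z mm at |y|=26,39,54 [np.float64(4.5), np.float64(7.6), np.float64(10.9)] px [381. 281.]
UR leaf z mm at |y|=26,39,54 [np.float64(4.7), np.float64(7.9), np.float64(11.1)] px [270. 280.]
LL leaf z mm at |y|=26,39,54 [np.float64(4.4), np.float64(7.8), np.float64(10.9)] px [385. 222.]
LR leaf z mm at |y|=26,39,54 [np.float64(4.5), np.float64(7.8), np.float64(10.9)] px [267. 222.]
bay xyz mm [ 0.6 -0.1 93.7] F bay [ 0.5  1.2 -0.4] q [ 0.55  0.81 -0.55  2.    1.6   0.26  0.36]
turn units [-0.02  0.01  0.02]  shift units in cur axes [0.02 0.01 2.39]  in goal axes [0.02 0.   2.39]
```

View pics/w6.png

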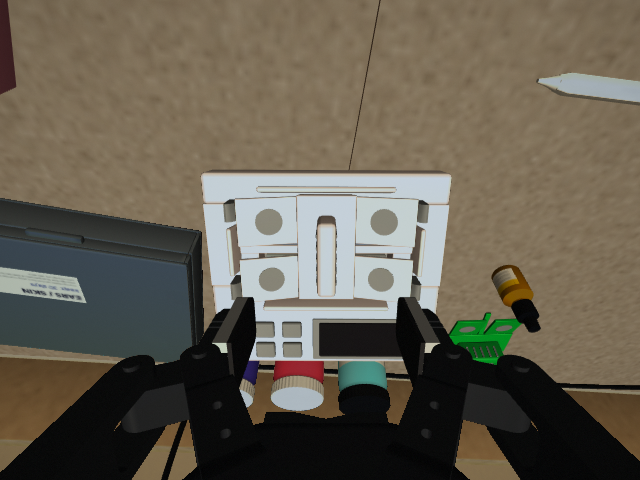

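The cover is seated flat: plate top at 4.1 mm, all leaves free at about 7.8 mm, pads at (381,281), (270,280), (385,222) and (267,222). Now I shut the fingers and go over the lower-left pad.

```bash
python3 -m creep '[{"xyz":[0.36,0.65,0],"delta_rot":[-0.02,0,0.02],"claw":1},{"xyz":[0.36,0.65,0],"delta_rot":[0,0,0],"claw":1},{"xyz":[0,0,0.4],"delta_rot":[0,0,0],"claw":1},{"xyz":[0,0,0.6],"delta_rot":[0,0,0],"claw":1},{"xyz":[0,0,0.6],"delta_rot":[0,0,0],"claw":1},{"xyz":[0,0,0.4],"delta_rot":[0,0,0],"claw":1},{"xyz":[0,0,0.1],"delta_rot":[0,0,0],"claw":1},{"xyz":[0,0,0],"delta_rot":[0,0,0],"claw":1}]' 40; python3 st.py
```

```text
clock: 15.55
tcp_pos: [0.5666, -0.0895, 0.0774]
eef_rot: [-0.056, 0.977, 0.013, 0.207]
ft_force: [-0.3, 0.1, 0.9]
width: 0.0
bay xyz mm [-21.8  38.8  29.4] F bay [0.1 0.1 1. ] q [ 0.54  0.99 -0.72  2.06  2.02  0.49 -0.06]
turn units [ 0.02 -0.01 -0.01]  shift units in cur axes [-0.73 -1.29  0.24]  in goal axes [-0.73 -1.29  0.25]
```

```bash
python3 -m creep '[{"xyz":[0,0,0.3],"delta_rot":[0,0,0],"claw":1},{"xyz":[0,0,0.1],"delta_rot":[0,0,0],"claw":1},{"xyz":[0,0,0.07],"delta_rot":[0,0,0],"claw":1},{"xyz":[0,0,0.05],"delta_rot":[0,0,0],"claw":1},{"xyz":[0,0,0],"delta_rot":[0,0,0],"claw":1}]'; python3 st.py
python3 -m creep '[{"xyz":[0,0,0.04],"delta_rot":[0,0,0],"claw":1},{"xyz":[0,0,0],"delta_rot":[0,0,0],"claw":1}]'; python3 st.py
```

```text
clock: 16.05
tcp_pos: [0.5731, -0.0888, 0.0636]
eef_rot: [-0.056, 0.977, 0.013, 0.207]
ft_force: [-2.4, 0.3, 5.9]
width: 0.0002
bay xyz mm [-21.5  38.8  14.1] F bay [0.2 0.6 6.4] q [ 0.54  1.03 -0.72  2.04  2.04  0.51 -0.07]
turn units [ 0.02 -0.   -0.01]  shift units in cur axes [-0.72 -1.29 -0.27]  in goal axes [-0.72 -1.29 -0.26]
clock: 16.25
tcp_pos: [0.5734, -0.0888, 0.0628]
eef_rot: [-0.056, 0.977, 0.013, 0.207]
ft_force: [-7.3, 0.3, 12.5]
width: -0.0
bay xyz mm [-21.4  38.8  13.3] F bay [-1.4  1.2 14.4] q [ 0.54  1.03 -0.72  2.04  2.04  0.51 -0.07]
turn units [ 0.01 -0.   -0.  ]  shift units in cur axes [-0.72 -1.29 -0.29]  in goal axes [-0.71 -1.29 -0.29]
```

```bash
python3 -m creep '[{"xyz":[0,0,0.04],"delta_rot":[0,0,0],"claw":1},{"xyz":[0,0,0],"delta_rot":[0,0,0],"claw":1}]'; python3 st.py; python3 -m creep '[{"xyz":[0,0,-0.5],"delta_rot":[0,0,0],"claw":1},{"xyz":[0,0,-0.9],"delta_rot":[0,0,0],"claw":1},{"xyz":[0,-0.8,0],"delta_rot":[0,0,0],"claw":1},{"xyz":[0,-0.9,0],"delta_rot":[0,0,0],"claw":1},{"xyz":[0,-0.9,0],"delta_rot":[0,0,0],"claw":1},{"xyz":[0,0,0],"delta_rot":[0,0,0],"claw":1},{"xyz":[0,0,0],"delta_rot":[0,0,0],"claw":1}]'; python3 st.py; python3 pl.py w7
```

```text
clock: 16.45
tcp_pos: [0.5737, -0.0888, 0.0623]
eef_rot: [-0.056, 0.977, 0.013, 0.208]
ft_force: [-15.3, -1.8, 27.0]
width: -0.0001
bay xyz mm [-21.4  38.7  12.7] F bay [-3.1  0.  31. ] q [ 0.54  1.03 -0.72  2.04  2.04  0.51 -0.07]
turn units [ 0.01  0.   -0.  ]  shift units in cur axes [-0.71 -1.29 -0.31]  in goal axes [-0.71 -1.29 -0.31]
clock: 17.15
tcp_pos: [0.5659, -0.1683, 0.0996]
eef_rot: [-0.056, 0.977, 0.013, 0.207]
ft_force: [-0.6, 0.7, -0.4]
width: -0.0001
bay xyz mm [-21.6 -39.3  53.6] F bay [-0.6  0.7 -0.2] q [ 0.61  0.91 -0.53  1.97  1.86  0.23  0.21]
turn units [ 0.01 -0.   -0.01]  shift units in cur axes [-0.72  1.31  1.06]  in goal axes [-0.72  1.31  1.05]
plate top z 0.0041 n [0.001 0.003 1.   ] 3843
bar ((-4.1065216064453125, -0.5931110382080078), (44.71044921875, 13.49067497253418), 1.141781210899353) 0.028574981312683757
UL leaf z mm at |y|=26,39,54 [np.float64(4.4), np.float64(7.7), np.float64(10.9)] px [455. 344.]
UR leaf z mm at |y|=26,39,54 [None, None, None] px [326. 344.]
LL leaf z mm at |y|=26,39,54 [np.float64(3.2), np.float64(3.7), np.float64(3.7)] px [464. 280.]
LR leaf z mm at |y|=26,39,54 [np.float64(4.5), np.float64(7.8), np.float64(11.0)] px [326. 280.]
```

The lower-left corner is clicked: its leaf is level at 3.7 mm after release. Lower-right next, then up to upper-right.

```bash
python3 -m creep '[{"xyz":[0,0,0.5],"delta_rot":[0,0,0],"claw":1},{"xyz":[0,0,0.4],"delta_rot":[0,0,0],"claw":1},{"xyz":[0,0,0.2],"delta_rot":[0,0,0],"claw":1},{"xyz":[0,0,0.1],"delta_rot":[0,0,0],"claw":1},{"xyz":[0,0,0.07],"delta_rot":[0,0,0],"claw":1},{"xyz":[0,0,0.05],"delta_rot":[0,0,0],"claw":1},{"xyz":[0,0,0.04],"delta_rot":[0,0,0],"claw":1},{"xyz":[0,0,0],"delta_rot":[0,0,0],"claw":1}]'; python3 st.py
```

```text
clock: 18.0
tcp_pos: [0.5821, -0.1664, 0.0627]
eef_rot: [-0.056, 0.977, 0.013, 0.207]
ft_force: [-11.4, -2.5, 15.3]
width: -0.0001
bay xyz mm [-21.7 -39.3  13.2] F bay [-4.4 -1.1 18.7] q [ 0.62  1.01 -0.58  1.93  1.94  0.31  0.16]
turn units [ 0.01 -0.   -0.01]  shift units in cur axes [-0.72  1.31 -0.29]  in goal axes [-0.72  1.31 -0.29]
```

```bash
python3 -m creep '[{"xyz":[0,0,0.02],"delta_rot":[0,0,0],"claw":1},{"xyz":[0,0,-0.5],"delta_rot":[0,0,0],"claw":1},{"xyz":[0,0,-0.2],"delta_rot":[0,0,0],"claw":1},{"xyz":[-0.5,0,0],"delta_rot":[0,0,0],"claw":1},{"xyz":[-0.5,0,0],"delta_rot":[0,0,0],"claw":1},{"xyz":[-0.4,0,0],"delta_rot":[0,0,0],"claw":1},{"xyz":[0,0,0],"delta_rot":[0,0,0],"claw":1},{"xyz":[0,0,0],"delta_rot":[0,0,0],"claw":1}]'; python3 st.py
```

```text
clock: 18.8
tcp_pos: [0.6109, -0.1635, 0.0968]
eef_rot: [-0.055, 0.976, 0.012, 0.209]
ft_force: [-0.3, -0.2, -0.1]
width: -0.0002
bay xyz mm [ 18.6 -39.8  32.7] F bay [-0.4 -0.1  0. ] q [ 0.51  0.93 -0.42  1.84  1.44  0.16  0.59]
turn units [-0.    0.03 -0.02]  shift units in cur axes [0.62 1.32 0.35]  in goal axes [0.62 1.33 0.36]
```

```bash
python3 -m creep '[{"xyz":[-0.06,0.02,0],"delta_rot":[0,0,0],"claw":1},{"xyz":[0,0,0.35],"delta_rot":[0,0,0],"claw":1},{"xyz":[0,0,0.1],"delta_rot":[0,0,0],"claw":1},{"xyz":[0,0,0.08],"delta_rot":[0,0,0],"claw":1},{"xyz":[0,0,0.06],"delta_rot":[0,0,0],"claw":1},{"xyz":[0,0,0.05],"delta_rot":[0,0,0],"claw":1},{"xyz":[0,0,0],"delta_rot":[0,0,0],"claw":1}]'; python3 st.py
```

```text
clock: 19.5
tcp_pos: [0.6203, -0.1626, 0.0802]
eef_rot: [-0.056, 0.976, 0.011, 0.209]
ft_force: [-4.2, -2.6, 7.2]
width: -0.0001
bay xyz mm [ 20.5 -40.   13.7] F bay [-1.1 -2.1  8.4] q [ 0.48  0.96 -0.38  1.82  1.52  0.14  0.51]
turn units [-0.02  0.02 -0.01]  shift units in cur axes [ 0.68  1.33 -0.28]  in goal axes [ 0.68  1.33 -0.28]
```

```bash
python3 -m creep '[{"xyz":[0,0,0.05],"delta_rot":[0,0,0],"claw":1},{"xyz":[0,0,0],"delta_rot":[0,0,0],"claw":1}]'; python3 st.py; python3 -m creep '[{"xyz":[0,0,-0.5],"delta_rot":[0,0,0],"claw":1},{"xyz":[0,0,-0.7],"delta_rot":[0,0,0],"claw":1},{"xyz":[0,0.65,0],"delta_rot":[0,0,0],"claw":1},{"xyz":[0,0.65,0],"delta_rot":[0,0,0],"claw":1},{"xyz":[0,0.65,0],"delta_rot":[0,0,0],"claw":1},{"xyz":[0,0.65,0],"delta_rot":[0,0,0],"claw":1},{"xyz":[0,0,0],"delta_rot":[0,0,0],"claw":1},{"xyz":[0,0,0],"delta_rot":[0,0,0],"claw":1}]'; python3 st.py
```

```text
clock: 19.7
tcp_pos: [0.6207, -0.1626, 0.0794]
eef_rot: [-0.056, 0.976, 0.011, 0.209]
ft_force: [-12.4, -2.8, 19.7]
width: 0.0001
bay xyz mm [ 20.5 -40.   12.8] F bay [-3.5 -1.4 23.2] q [ 0.48  0.96 -0.38  1.81  1.53  0.14  0.5 ]
turn units [-0.02  0.03 -0.01]  shift units in cur axes [ 0.68  1.33 -0.31]  in goal axes [ 0.68  1.33 -0.31]
clock: 20.5
tcp_pos: [0.5977, -0.0903, 0.1113]
eef_rot: [-0.056, 0.976, 0.011, 0.208]
ft_force: [-0.2, -0.9, -0.4]
width: -0.0001
bay xyz mm [20.2 34.4 47.8] F bay [-0.4 -0.9 -0.2] q [ 0.41  0.88 -0.49  1.95  1.78  0.26  0.12]
turn units [-0.01  0.01 -0.01]  shift units in cur axes [ 0.67 -1.15  0.86]  in goal axes [ 0.67 -1.15  0.86]
```

```bash
python3 -m creep '[{"xyz":[-0.01,0.15,0.3],"delta_rot":[0,0,0],"claw":1},{"xyz":[0,0,0.4],"delta_rot":[0,0,0],"claw":1},{"xyz":[0,0,0.2],"delta_rot":[0,0,0],"claw":1},{"xyz":[0,0,0.1],"delta_rot":[0,0,0],"claw":1},{"xyz":[0,0,0.07],"delta_rot":[0,0,0],"claw":1},{"xyz":[0,0,0.05],"delta_rot":[0,0,0],"claw":1},{"xyz":[0,0,0.03],"delta_rot":[0,0,0],"claw":1},{"xyz":[0,0,0],"delta_rot":[0,0,0],"claw":1}]'; python3 st.py
```

```text
clock: 21.3
tcp_pos: [0.6115, -0.0843, 0.0802]
eef_rot: [-0.056, 0.976, 0.011, 0.209]
ft_force: [-5.0, 0.9, 6.7]
width: 0.0
bay xyz mm [20.6 38.9 13.6] F bay [-1.8  1.5  8.1] q [ 0.42  0.96 -0.54  1.92  1.87  0.33  0.05]
turn units [-0.01  0.02 -0.01]  shift units in cur axes [ 0.69 -1.3  -0.28]  in goal axes [ 0.69 -1.3  -0.28]
```

```bash
python3 -m creep '[{"xyz":[0,0,0.05],"delta_rot":[0,0,0],"claw":1},{"xyz":[0,0,0],"delta_rot":[0,0,0],"claw":1}]'; python3 st.py; python3 -m creep '[{"xyz":[0,0,-0.5],"delta_rot":[0,0,0],"claw":1},{"xyz":[0,0,-0.9],"delta_rot":[0,0,0],"claw":1},{"xyz":[0,0,-1],"delta_rot":[0,0,0],"claw":1},{"xyz":[-0.1,-0.6,-0.9],"delta_rot":[0,0,0],"claw":1},{"xyz":[0,-0.6,-0.5],"delta_rot":[0,0,0],"claw":1},{"xyz":[0,0,0],"delta_rot":[0,0,0],"claw":1},{"xyz":[0,0,0],"delta_rot":[0,0,0],"claw":1}]'; python3 st.py;python3 pl.py w8; python3 -c "
from h import *
snap('top','top8')
a=cv2.imread('pics/w8.png')[160:400,150:500]
cv2.imwrite('pics/c4.png',cv2.resize(a,None,fx=2.2,fy=2.2))"
```

```text
clock: 21.5
tcp_pos: [0.6119, -0.0843, 0.0795]
eef_rot: [-0.056, 0.976, 0.011, 0.209]
ft_force: [-16.2, -0.3, 24.8]
width: -0.0002
bay xyz mm [20.7 38.8 12.8] F bay [-4.6  1.5 29.2] q [ 0.42  0.97 -0.54  1.92  1.88  0.33  0.05]
turn units [-0.02  0.02 -0.  ]  shift units in cur axes [ 0.69 -1.29 -0.31]  in goal axes [ 0.69 -1.29 -0.31]
clock: 22.2
tcp_pos: [0.5765, -0.1167, 0.1715]
eef_rot: [-0.054, 0.976, 0.01, 0.209]
ft_force: [-0.3, 0.5, -0.1]
width: 0.0002
bay xyz mm [ 22.6  10.7 112.7] F bay [-0.3  0.5 -0. ] q [ 0.49  0.76 -0.5   1.96  1.27  0.23  0.65]
turn units [-0.05  0.03 -0.03]  shift units in cur axes [ 0.76 -0.34  3.02]  in goal axes [ 0.75 -0.36  3.02]
plate top z 0.0041 n [0.    0.005 1.   ] 3845
bar ((-1.0560016632080078, -0.232177734375), (49.20405197143555, 13.109646797180176), 0.6296998858451843) 0.02865921122769635
UL leaf z mm at |y|=26,39,54 [np.float64(3.2), np.float64(3.7), np.float64(3.7)] px [365. 243.]
UR leaf z mm at |y|=26,39,54 [np.float64(3.1), np.float64(3.9), np.float64(3.8)] px [258. 243.]
LL leaf z mm at |y|=26,39,54 [np.float64(3.0), np.float64(3.8), np.float64(3.7)] px [367. 185.]
LR leaf z mm at |y|=26,39,54 [np.float64(3.2), np.float64(3.7), np.float64(3.8)] px [254. 185.]
```

View pics/c4.png

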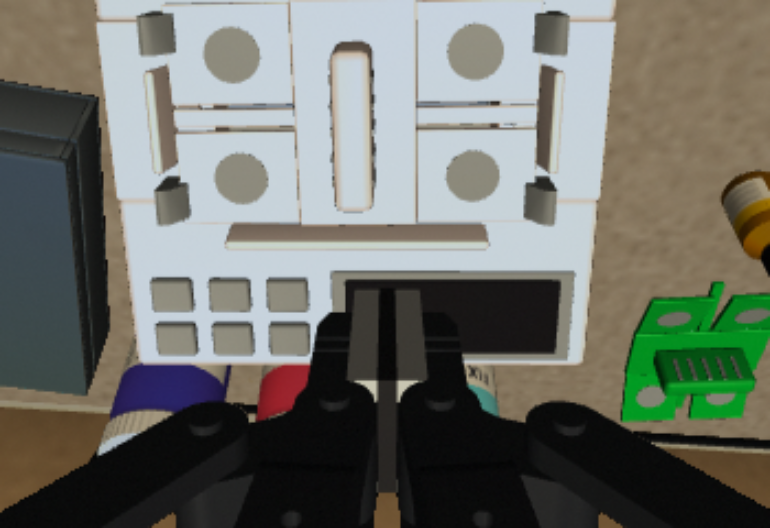

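All four leaves are level under their clips, which overlap the corner edges. I check the bystanders by differencing the two top pictures, then hand in.

Run:
```python
from h import *
a=cv2.imread('pics/top0.png').astype(int);b=cv2.imread('pics/top8.png').astype(int)
for n,(u,v,w,h) in dict(bottle=(345,203,25,22),marker=(322,288,68,18),cup=(160,288,36,36),green=(325,132,45,60),yellow=(230,265,62,68)).items(): print(n,abs(a-b)[v:v+h,u:u+w].max(2).mean().round(1),(abs(a-b)[v:v+h,u:u+w].max(2)>40).sum())
print(manip.state()['ft_force']);print(workorder.close_job())
```

```text
bottle 4.4 0
marker 4.5 0
cup 4.7 0
green 4.6 0
yellow 4.8 0
[0.49728028 0.68131025 0.46974853]
the job is handed in; nothing more can be done
None
```

The white cover is back in the bay and all four corners are clicked under their clips. I handed the job in at about 22 s of the 56 s allowed; no verdict was reported.

- **Laying it in:** I grasped the cover by its bar and gave it a half turn. Going in the first way round would have run joint 6 into its lower limit. I then laid it in, with about 23 N of contact on seating.
- **Pressing:** I pressed the lower-left, lower-right, upper-right and upper-left corners in that order, with about 19–31 N read at the wrist.
- **Last checks:** By wrist-camera depth the plate top is 4.1 mm above the seat and flat. All four leaves are level at about 3.7–3.9 mm; before pressing they stood at about 7.8 mm at the pads. The close-up shows the clips over the corner edges.
- **Surroundings:** Comparing the top pictures from start and end shows no change at the bottle, marker, cup or the green and yellow covers. The fingers were about 100 mm clear of the cover, with no force on the tool.
- **Not checked or not matching:** The final top picture could not be viewed, as the limit of 12 was reached, so I compared it by code only. My rough model of the arm's link lengths never fitted well, so I relied on live joint readings instead.

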